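Counterweigh a tube carrier on the beam balance

TASK

Stand the purple tube carrier between the fences on the carrier pan of the balance, then find which of the weights level the beam against it: put those upright on the weight pan so that the red pointer rests in the green band, and leave the others upright on their stand. In its rack the carrier can only be gripped by its long sides and in the balance only by its short ends, so put it down on the way and take it anew; keep it upright, set everything down gently without dropping it, and leave the other things on the bench alone.

Things in the scene. Friction and masses are not known exactly. Their poses are not given: they have to be found in the camera images.
- carrier: the purple tube carrier with a pale lilac lid and six purple spots on top, a closed block 56 (its x) x 36 (its y) x 50 mm (z), flat-topped, sealed, between 110 and 190 g (its mass differs every time and is not told). Origin: centre of its underside. It starts in one of the two bays of the blue rack; a teal carrier of the same shape, to be left alone, is in the other.
- rack: blue rack screwed to the bench: base plate 90 (x) x 185 (y) x 8 mm, two bays at y = +48 and -48 mm, the carriers standing on the base plate with their 56 mm length along the rack's x. Each bay has a 5 mm thick cheek close against both short ends of the carrier, reaching 4 mm above its lid, so there only the long sides (36 mm apart) can be gripped. Origin: centre of the underside.
- spare_carrier: the teal carrier with a pale teal lid and teal spots, same size as the purple one, standing in the other bay; a bystander. Origin: centre of its underside.
- mat: clear paper bench mat, 120 (x) x 110 (y) x 2 mm, fixed flat on the bench and kept empty as a place to put things down. Origin: centre of its underside.
- balance: two-pan balance screwed to the bench, its beam along its own y: carrier pan at +y, weight pan at -y, each 150 mm from the middle. Base 130 x 260 x 40 mm; the beam pivots 75 mm above the bench. In the middle stands a white scale plate 96 mm wide and up to 202 mm high with a green centre band, and before it (+x side) a red pointer. Origin: centre of the underside.
- beam (a joint): tilt of the beam, rad: 0 = level, positive = carrier side low, stops at +0.2 and -0.2. The pans stay horizontal, and it does not matter where on a pan a load stands. The empty balance is level; it tilts in proportion to the difference in load, about 0.02 rad per 10 g, reaching its stop at about 100 g, and settles within about 1 s.
- pointer_tip (a point): upper end of the red pointer, 137 mm above the beam's pivot; opposite the middle of the green band (7.5 mm wide, about +-0.027 rad) when the beam is level.
- cradle (a point): centre of the carrier pan's deck (top face), 110 mm above the bench when level, sinking or rising up to 30 mm with the beam under very little force. Its x is the long way of the cradle: two upright steel fences 62 mm long, 4 mm thick and 54 mm high run along x, 43 mm apart inside, open at both x ends; the deck is 100 (x) x 56 mm. The carrier stands between the fences with its 56 mm length along x, and there only its short ends can be gripped.
- weight_pan (a point): centre of the weight pan's flat floor (top face), 108.5 mm above the bench when level, moving opposite to the cradle. Pan 124 x 124 mm outside with a rim 6 mm above the floor; axes as the balance.
- weight_stand: wooden weight stand fixed to the bench, 70 (x) x 310 (y) x 45 mm high, flat top. The five weights stand upright on it in a row along its y, 62 mm apart, in shuffled order. Origin: centre of the underside.
- w100: the 100 g weight: steel disc 30 mm across and 16 mm high, then a neck 8 mm across and 4 mm high, then a red grip knob 10 mm across and 10 mm high on top (30 mm in all). Origin: centre of its underside.
- w80: the 80 g weight: steel disc 28 mm across and 15 mm high, then a neck 8 mm across and 4 mm high, then a yellow grip knob 10 mm across and 10 mm high on top (29 mm in all). Origin: centre of its underside.
- w60: the 60 g weight: steel disc 25 mm across and 14 mm high, then a neck 8 mm across and 4 mm high, then a green grip knob 10 mm across and 10 mm high on top (28 mm in all). Origin: centre of its underside.
- w40: the 40 g weight: steel disc 22 mm across and 11 mm high, then a neck 8 mm across and 4 mm high, then a blue grip knob 10 mm across and 10 mm high on top (25 mm in all). Origin: centre of its underside.
- w20: the 20 g weight: steel disc 17 mm across and 8 mm high, then a neck 8 mm across and 4 mm high, then a white grip knob 10 mm across and 10 mm high on top (22 mm in all). Origin: centre of its underside.
- jar: white jar, 64 mm across, 75 mm high; a bystander. Origin: centre of its underside.
- amber_bottle: amber bottle, 60 mm across, 130 mm high; a bystander. Origin: centre of its underside.
- tip_box: blue pipette-tip box, 85 x 120 x 55 mm; a bystander. Origin: centre of its underside.
- beaker: glass beaker, 66 mm across, 80 mm high; a bystander. Origin: centre of its underside.

How it is judged:
On the way:
1. the purple carrier stands in the cradle of the balance, let go (horizontal distance between carrier and cradle below 0.02 m and z of carrier in the frame of cradle between -0.006 and 0.006 m and angle between carrier's own z axis and vertical below 0.12 rad and angle between the x axis of carrier and the x axis of cradle, either way round below 0.2 rad and contact force between carrier and the fingers below 0.01 N), for 0.2 s.
At the end, for the whole second after the job is handed in: Purple carrier upright on the cradle deck between the fences (within 20 mm of the middle); beam at rest, level within 0.027 rad (pointer in the green band); each of the five weights upright on the weight pan's floor or on top of the weight stand; all released (horizontal distance between carrier and cradle below 0.02 m and z of carrier in the frame of cradle between -0.006 and 0.006 m and angle between carrier's own z axis and vertical below 0.12 rad and angle between the x axis of carrier and the x axis of cradle, either way round below 0.2 rad and linear speed of carrier below 0.02 m/s and value of joint beam between -0.027 and 0.027 rad and velocity of joint beam between -0.03 and 0.03 rad/s and ((x of w100 in the frame of weight_pan between -0.06 and 0.06 m and y of w100 in the frame of weight_pan between -0.06 and 0.06 m and z of w100 in the frame of weight_pan between -0.006 and 0.006 m) or (x of w100 in the frame of weight_stand between -0.036 and 0.036 m and y of w100 in the frame of weight_stand between -0.156 and 0.156 m and z of w100 in the frame of weight_stand between 0.039 and 0.051 m)) and angle between each of w100, w80, w60, w40, w20's own z axis and vertical below 0.15 rad and ((x of w80 in the frame of weight_pan between -0.06 and 0.06 m and y of w80 in the frame of weight_pan between -0.06 and 0.06 m and z of w80 in the frame of weight_pan between -0.006 and 0.006 m) or (x of w80 in the frame of weight_stand between -0.036 and 0.036 m and y of w80 in the frame of weight_stand between -0.156 and 0.156 m and z of w80 in the frame of weight_stand between 0.039 and 0.051 m)) and ((x of w60 in the frame of weight_pan between -0.06 and 0.06 m and y of w60 in the frame of weight_pan between -0.06 and 0.06 m and z of w60 in the frame of weight_pan between -0.006 and 0.006 m) or (x of w60 in the frame of weight_stand between -0.036 and 0.036 m and y of w60 in the frame of weight_stand between -0.156 and 0.156 m and z of w60 in the frame of weight_stand between 0.039 and 0.051 m)) and ((x of w40 in the frame of weight_pan between -0.06 and 0.06 m and y of w40 in the frame of weight_pan between -0.06 and 0.06 m and z of w40 in the frame of weight_pan between -0.006 and 0.006 m) or (x of w40 in the frame of weight_stand between -0.036 and 0.036 m and y of w40 in the frame of weight_stand between -0.156 and 0.156 m and z of w40 in the frame of weight_stand between 0.039 and 0.051 m)) and ((x of w20 in the frame of weight_pan between -0.06 and 0.06 m and y of w20 in the frame of weight_pan between -0.06 and 0.06 m and z of w20 in the frame of weight_pan between -0.006 and 0.006 m) or (x of w20 in the frame of weight_stand between -0.036 and 0.036 m and y of w20 in the frame of weight_stand between -0.156 and 0.156 m and z of w20 in the frame of weight_stand between 0.039 and 0.051 m))); the robot touches nothing.
It fails at once if the carrier or a weight is dropped (falls free faster than 0.6 m/s, about 18 mm) ((linear speed of carrier above 0.6 m/s and contact force between carrier and the fingers below 0.01 N) or (linear speed of w100 above 0.6 m/s and contact force between w100 and the fingers below 0.01 N) or (linear speed of w80 above 0.6 m/s and contact force between w80 and the fingers below 0.01 N) or (linear speed of w60 above 0.6 m/s and contact force between w60 and the fingers below 0.01 N) or (linear speed of w40 above 0.6 m/s and contact force between w40 and the fingers below 0.01 N) or (linear speed of w20 above 0.6 m/s and contact force between w20 and the fingers below 0.01 N)).
It fails at once if the purple carrier is tipped more than 35 degrees (angle between carrier's own z axis and vertical above 0.61 rad).
It fails at once if a bystander is moved more than 30 mm or knocked over (distance of any of spare_carrier, jar, amber_bottle, tip_box, beaker from where it was at the start of the episode above 0.03 m or angle between any of spare_carrier, jar, amber_bottle, tip_box, beaker's own z axis and vertical above 0.4 rad).
It also fails if it takes over 72 s, if anything falls off the work surface, if the arm or the gripper's body presses on something with over 40 N, if the wrist force passes 120 N, or if a joint passes its speed limit or range.

ROBOT

A 6-joint arm with a two-finger parallel gripper is mounted at the origin on the work surface. World frame = base frame: x ahead of the robot, y to its left, z up, the work surface at z = 0. Lengths are in m, angles in rad, forces in N, time in s.
With the tool pointing down it reaches from about 0.325 to 0.925 m from the base axis. Payload 3.1 kg.
Tool frame: the origin (TCP) lies midway between the tips of the shut fingers; the grasp point (between the pads) lies 19 mm behind it; z points along the fingers, y is the line along which they close (so a half turn about z gives the same grasp; the last joint's range is limited). The gripper opens to 85 mm and grips with 20 to 120 N. Pads are 22 mm wide; open, the fingers measure 114 mm over their backs; the gripper's body (76 mm by 85 mm) begins 54 mm behind the grasp point. The pads swing forward as they close: fully open they stand 13 mm farther back than shut.
Start: joints at [-1.352, 0.217, 1.613, -0, 1.311, -0.112], TCP at [0.203, -0.591, 0.231] pointing down, gripper open.
Joint ranges: [-2.75, 2.75], [-0.78, 2.1], [0.31, 2.55], [-1.13, 4.27], [0.13, 2.63], [-2.58, 2.58]. Speed limits (rad/s): [2.79, 2.79, 3.14, 3.14, 3.14, 3.14].

INTERFACE

Orientations are given as a unit quaternion [w, x, y, z].
In Python, from cell import r, imaging, ticket gives the robot as it stands. The module is installed in compiled form; this text tells all that it offers.
- The arm moves only by the shell command python3 -m creep 'ROWS'. ROWS is JSON, a list of rows, each a list of 7 numbers: the shift along the world's x, y, z in mm, then the turn, a rotation vector about the world's x, y, z in degrees, then the finger opening in mm, from 0 to 85.4. A call has 1 to 20 rows; each row shifts and turns the commanded pose from where the row before left it; what a row does not reach is not made up. A row lasts 1/12 s, in which the tool goes at most 41.7 mm and 7.16 degrees, less where a joint would pass 70% of its speed; a pose out of reach is approached as far as the arm can. A call is refused whole if a number of a shift passes 41.7 or a number of a turn 7.16, either way. A call with a gripper value outside its range is refused whole. The fingers move at their own pace and stop on an object; the grip force is fixed at half the most. Time passes only in rows, so rows that do not move let the fingers close. It gives the time, the measured TCP pose, the force, the opening and the grip force at its end, in the units of the state.
- r.observe(): the state, without advancing time (a new reading comes with each control period).
- imaging.get_image(name): name is "scene" or "top" or "wrist"; returns a dict with "color" (480x640x3 uint8, red, green, blue), "range_z" (480x640 float32, m along the optical axis (not along the pixel's ray), 0 where there is no reading), "K" (3x3 intrinsics, pixels), "T" (4x4, takes a point from camera to world coordinates). Camera axes: x right, y up, looking along -z (the intrinsics and any distortion apply to the point x, -y, -z); pixel columns grow to the right and rows downward; lengths in m; the calibration is good to about 2 mm. A picture is of the moment at which its call begins.
- ticket.hand_in(): hands the job in; it is judged then, once.
The state is a dict: "time_s": time; "q": joint angles; "joint_vel": joint speeds; "effort": joint torques, N m; "position": TCP position; "ee_rot": TCP orientation; "wrist_force": force on the tool from outside, world axes, zero at the start; "torque": the same for the moment, N m; "width": opening from 0.0 (shut) to 1.0 (fully open); "grasp_force": force on a finger pad.
Only numpy, scipy, OpenCV 4.12 (cv2) and the standard library are available. Lean on these libraries where they do the work, as an engineer would, in place of code of your own. Each camera call takes 0.05 s, during which the arm holds its last target. There are 200 camera calls.

## Working session

There is one attempt and no reset: what is moved stays moved. The work goes in short steps, Python scripts to look and compute and a shell command to move; the robot and the scene stay as the last step left them, time stands still between calls to the robot, and variables do not carry over. Pictures are saved under pics/ and viewed, at most 10 in all, crops included, and the job is handed in when it is done.

```bash
mkdir -p pics; cat > h.py <<'E'
import numpy as np, cv2
from cell import r, imaging, ticket
def get(n):
    d=imaging.get_image(n); return d
def pts(d):
    K,T,z=d["K"],d["T"],d["range_z"]
    v,u=np.mgrid[0:480,0:640]
    X=(u-K[0,2])/K[0,0]*z; Y=(v-K[1,2])/K[1,1]*z
    P=np.stack([X,-Y,-z,np.ones_like(z)],-1)@T.T
    return P[...,:3]
def save(d,n): cv2.imwrite("pics/"+n,cv2.cvtColor(d["color"],cv2.COLOR_RGB2BGR))
E
python3 - <<'E'
from h import *
for n in("scene","top"):
    d=get(n); save(d,n+".png"); np.savez(n+".npz",**d); print(n,d["K"].tolist(),d["T"].round(3).tolist(), [k for k in d])
print(r.observe())
E
```

```text
scene [[522.6267679917056, 0.0, 322.2273665363295], [0.0, 522.6267679917056, 237.04922690416333], [0.0, 0.0, 1.0]] [[0.239, -0.748, 0.619, 1.208], [0.971, 0.189, -0.147, -0.156], [-0.006, 0.636, 0.772, 0.949], [0.0, 0.0, 0.0, 1.0]] ['color', 'range_z', 'K', 'T']
top [[531.9417656418159, 0.0, 312.7665768944445], [0.0, 531.9417656418159, 229.96238396868506], [0.0, 0.0, 1.0]] [[0.016, 0.992, -0.127, 0.447], [-1.0, 0.013, -0.027, -0.003], [-0.025, 0.128, 0.991, 1.195], [0.0, 0.0, 0.0, 1.0]] ['color', 'range_z', 'K', 'T']
{'time_s': 0.1, 'q': array([-1.35221909e+00,  2.17698945e-01,  1.61480215e+00,  7.32574773e-06,
        1.31130911e+00, -1.12194312e-01]), 'joint_vel': array([ 0.00029405, -0.000869  , -0.00253932,  0.00043201,  0.00080012,
        0.00015724]), 'effort': array([-1.04767209e-03, -3.98076618e+01, -3.04968452e+01, -1.58449893e-04,
        4.22648998e-03, -5.72281209e-06]), 'position': array([ 0.20284602, -0.59037536,  0.23007144]), 'ee_rot': array([-1.10739710e-03,  9.86354467e-01,  1.64631822e-01, -5.54154714e-05]), 'wrist_force': array([ 0.14829243, -0.06213536, -0.22996724]), 'torque': array([0.03920249, 0.02401389, 0.03823439]), 'grasp_force': 0.0, 'width': 1.0017086653213207}
```

View pics/top.png

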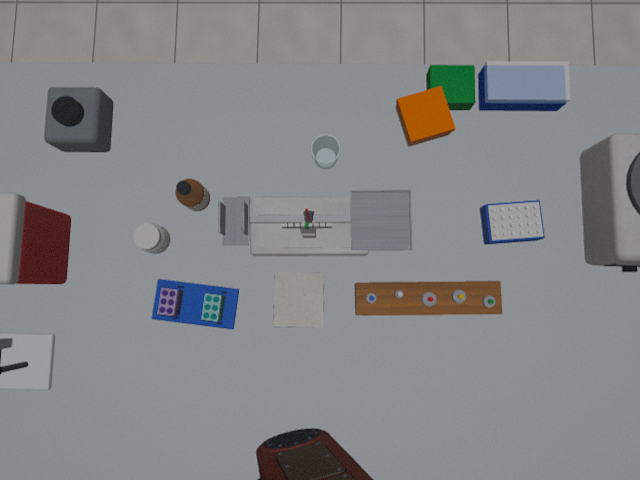

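View pics/scene.png

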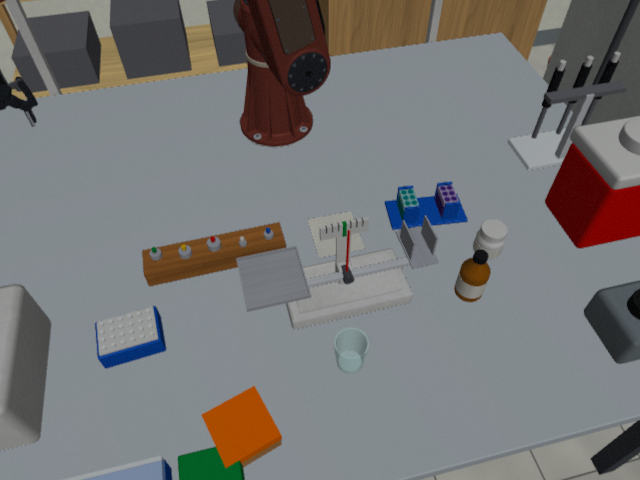

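Top picture: purple carrier at (169,302), teal at (212,307), mat at (299,300), cradle at (235,218), weight pan at (381,219). The weights run left to right: blue (372,298), white (399,294), red (429,299), yellow (460,296), green (489,301). The scene picture shows the pointer upright at (348,250).

```bash
cat >> h.py <<'E'
def rect(P,m):
    q=P[m][:,:2].astype(np.float32)*1000
    (c,s,a)=cv2.minAreaRect(q); return np.round(c,1),np.round(s,1),round(a,1),len(q),np.median(P[m][:,2]).round(4)
def box(u0,v0,u1,v1):
    m=np.zeros((480,640),bool); m[v0:v1,u0:u1]=1; return m
E
python3 - <<'E'
from h import *
for n in("top","scene"):
    d=np.load(n+".npz"); P=pts(d); hsv=cv2.cvtColor(d["color"],cv2.COLOR_RGB2HSV); H,S,V=[hsv[...,i].astype(int) for i in range(3)]
    z=P[...,2]; ok=d["range_z"]>0
    if n=="top":
        B=dict(carrier=(150,280,190,325),spare=(195,285,230,325),stand=(345,270,510,325),mat=(265,262,335,337),pan=(340,180,420,260),cradle=(215,190,252,250),rack=(145,270,245,335),base=(245,190,372,262))
        R=dict(carrier=(.04,.075),spare=(.04,.075),stand=(.035,.052),mat=(.0008,.006),pan=(.1,.13),cradle=(.1,.125),rack=(.004,.012),base=(.033,.047))
        for k in B:
            m=box(*B[k])&ok&(z>R[k][0])&(z<R[k][1]); print(k,rect(P,m))
        m=box(*B['cradle'])&ok&(z>.14); print('fence tops',rect(P,m))
        mm=box(150,280,190,325)&ok; print(np.histogram(z[mm],bins=np.arange(-.005,.09,.005)))
        for nm,(u,v) in dict(blue=(372,298),white=(399,294),red=(429,299),yel=(460,296),green=(489,301)).items():
            m=box(u-9,v-9,u+10,v+10)&ok&(z>.053); 
            k=m&(z>z[m].max()-.006); print(nm,rect(P,m),'knob',P[k].mean(0).round(4),k.sum())
    else:
        bs=dict(green=(155,253),yel=(184,250),red=(213,242),white=(242,241),blue=(268,233))
        for nm,(u,v) in bs.items():
            m=box(u-9,v-12,u+10,v+14)&ok&(z>.053); 
            k=m&(z>z[m].max()-.006); print(nm,rect(P,m),'knob',P[k].mean(0).round(4),k.sum())
        m=box(430,175,465,215)&ok&(z>.045)&(z<.075); print('carrier',rect(P,m),P[m].mean(0))
        m=box(395,210,440,270)&ok&(z>.14)&(z<.18); print('fences',rect(P,m))
        m=box(235,245,310,310)&ok&(z>.1)&(z<.13); print('pan',rect(P,m))
E
```

```text
carrier (array([437.4, 337.4]), array([38.3, 72.1]), 84.1, 607, np.float64(0.0584))
spare (array([427. , 242.6]), array([37.1, 72. ]), 83.9, 590, np.float64(0.0584))
stand (array([ 452.8, -219.8]), array([ 70.3, 310.8]), 0.9, 4271, np.float64(0.0445))
mat (array([445.9,  57. ]), array([163.8, 155. ]), 1.0, 2416, np.float64(0.0024))
pan (array([ 611.3, -112.5]), array([124.9, 124.7]), 1.1, 3668, np.float64(0.1084))
cradle (array([605., 187.]), array([99. , 54.8]), 0.6, 1064, np.float64(0.1099))
rack (array([435.3, 291.7]), array([141.9, 224.1]), 1.0, 1899, np.float64(0.0076))
base (array([608.3,  38.5]), array([130. , 254.4]), 1.7, 4282, np.float64(0.0386))
fence tops (array([605.1, 187.5]), array([61.4, 52.2]), 1.2, 261, np.float64(0.1603))
(array([175, 234, 539, 124,  25,  14,  24,  21,  23,  26,  23,  60, 332,
       160,   6,   0,   0,   0]), array([-0.005,  0.   ,  0.005,  0.01 ,  0.015,  0.02 ,  0.025,  0.03 ,
        0.035,  0.04 ,  0.045,  0.05 ,  0.055,  0.06 ,  0.065,  0.07 ,
        0.075,  0.08 ,  0.085]))
blue (array([450.7, -96.6]), array([18.9, 19.3]), 0.8, 75, np.float
[... 669 characters left out ...]
7]), 87.7, 131, np.float64(0.0606)) knob [ 0.4588 -0.2846  0.0739] 19
red (array([ 453.1, -221.3]), array([28.8, 29.1]), 22.7, 150, np.float64(0.0615)) knob [ 0.4523 -0.2211  0.0746] 16
white (array([ 462.8, -159.8]), array([15.3, 11.1]), 84.9, 42, np.float64(0.0595)) knob [ 0.4612 -0.1591  0.0665] 16
blue (array([454.3, -99.8]), array([15.7, 20. ]), 5.7, 69, np.float64(0.0579)) knob [ 0.4519 -0.1007  0.0693] 15
carrier (array([438.9, 334.5]), array([38.4, 77.4]), 84.1, 449, np.float64(0.0585)) [0.44139799 0.33187422 0.05732482]
fences (array([607. , 184.8]), array([62.5, 53.2]), 2.2, 364, np.float64(0.1558))
pan (array([ 610.8, -114.8]), array([128.5, 124. ]), 1.0, 3451, np.float64(0.1093))
```

```bash
python3 -m creep '[[14.2,38.1,0,0,0,-1.46,85],[14.2,38.1,0,0,0,-1.46,85],[14.2,38.1,0,0,0,-1.46,85],[14.2,38.1,0,0,0,-1.46,85],[14.2,38.1,0,0,0,-1.46,85],[14.2,38.1,0,0,0,-1.46,85],[14.2,38.1,0,0,0,-1.46,85],[14.2,38.1,0,0,0,-1.46,85],[14.2,38.1,0,0,0,-1.46,85],[14.2,38.1,0,0,0,-1.46,85],[14.2,38.1,0,0,0,-1.46,85],[14.2,38.1,0,0,0,-1.46,85],[14.2,38.1,0,0,0,-1.46,85],[14.2,38.1,0,0,0,-1.46,85],[14.2,38.1,0,0,0,-1.46,85],[14.2,38.1,0,0,0,-1.46,85],[14.2,38.1,0,0,0,-1.46,85]]'
python3 -m creep '[[0,40,0,0,0,0,75],[-1,40,-6,0,0,0,75],[-1,40,-10,0,0,0,75],[-1,40,-10,0,0,0,75],[-2,40,-10,0,0,0,75],[-1,40,-10,0,0,0,75],[-1,38,-10,0,0,0,75],[0,0,0,0,0,0,75],[0,0,0,0,0,0,75]]'
python3 - <<'E'
from h import *
d=get("wrist"); save(d,"w1.png"); np.savez("w1.npz",**d); P=pts(d); z=P[...,2]
o=r.observe(); print(o["time_s"],o["position"],o["ee_rot"],o["width"])
h=cv2.cvtColor(d["color"],cv2.COLOR_RGB2HSV)
print(d["T"].round(3).tolist())
m=(z>.05)&(z<.062)&(d["range_z"]>0)
n,l,s,c=cv2.connectedComponentsWithStats(m.astype(np.uint8))
for i in range(1,n):
    if s[i,4]>800: print(s[i],rect(P,l==i),cv2.mean(h,(l==i).astype(np.uint8)))
E
```

```text
time_s: 1.52
position: [0.4443, 0.0587, 0.2311]
ee_rot: [0.0, 0.999, -0.052, 0.0]
wrist_force: [0.0, -0.7, 0.2]
width: 0.994
grasp_force: 0.0
time_s: 2.27
position: [0.4359, 0.3356, 0.1736]
ee_rot: [0.001, 0.999, -0.049, -0.001]
wrist_force: [-0.3, -0.8, -0.2]
width: 0.878
grasp_force: 0.0
2.3167 [0.43660925 0.33447852 0.17432492] [ 9.52201368e-04  9.98737630e-01 -5.02153030e-02 -8.14703839e-04] 0.8748809631356752
[[-0.098, 0.953, 0.285, 0.509], [-0.995, -0.095, -0.027, 0.329], [0.001, -0.286, 0.958, 0.316], [0.0, 0.0, 0.0, 1.0]]
[ 288  186   59  101 5448] (array([433.5, 336.2]), array([36.2, 63.7]), 83.7, 5448, np.float64(0.0585)) (128.07929515418502, 100.21897944199706, 128.37518355359765, 0.0)
[ 432  188   69  100 5758] (array([423.3, 241.6]), array([36.9, 63.5]), 83.9, 5758, np.float64(0.0583)) (90.27005904828064, 118.44894060437652, 130.94164640500173, 0.0)
```

```bash
python3 -m creep '[[0,0,-35,0,0,0,75],[0,1,-35,0,0,0,75],[0,0,-35,0,0,0,75],[0,0,-28,0,0,0,75],[0,0,-15,0,0,0,75],[0,0,0,0,0,0,25],[0,0,0,0,0,0,25],[0,0,0,0,0,0,25],[0,0,0,0,0,0,25],[0,0,0,0,0,0,25],[0,0,0,0,0,0,25]]'
```

```text
time_s: 3.23
position: [0.4394, 0.3363, 0.0297]
ee_rot: [-0.001, 0.999, -0.051, 0.002]
wrist_force: [0.9, -0.7, 6.3]
width: 0.411
grasp_force: 60.9
```

```bash
python3 -m creep '[[0,0,10,0,0,0,25],[0,0,25,0,0,0,25],[0,0,30,0,0,0,25],[0,0,10,0,0,0,25],[1,-20,0,0,0,1,25],[1,-36,0,0,0,1,25],[1,-40,0,0,0,1,25],[1,-40,0,0,0,1,25],[1,-40,0,0,0,1,25],[1,-40,0,0,0,1,25],[1,-36,0,0,0,1,25],[0,-20,0,0,0,0,25],[0,-7,-15,0,0,0,25],[0,0,-25,0,0,0,25],[0,0,-22,0,0,0,25],[0,0,-10,0,0,0,25],[0,0,-3,0,0,0,25],[0,0,0,0,0,0,25]]'
```

```text
time_s: 4.73
position: [0.4433, 0.0569, 0.0265]
ee_rot: [-0.0, 1.0, 0.01, -0.001]
wrist_force: [-0.3, -0.0, 0.6]
width: 0.408
grasp_force: 62.0
```

```bash
python3 -m creep '[[0,0,-1.5,0,0,0,25],[0,0,-1,0,0,0,25],[0,0,0,0,0,0,25]]'
```

```text
time_s: 4.98
position: [0.4454, 0.0568, 0.0258]
ee_rot: [0.0, 1.0, 0.01, 0.001]
wrist_force: [-0.0, -0.6, -0.9]
width: 0.413
grasp_force: 62.0
```

```bash
python3 -c "
from h import *
print(r.observe())"
```

```text
{'time_s': 4.9833, 'q': array([-2.97555755e-02,  1.41930292e-01,  2.14929238e+00,  4.13365484e-05,
        8.48248176e-01,  1.52074002e+00]), 'joint_vel': array([-0.00140884, -0.00127484,  0.00209441,  0.00184   ,  0.00258707,
       -0.00032819]), 'effort': array([-9.21777973e-03, -2.85599220e+01, -2.25312531e+01,  4.59520325e-04,
       -2.97694921e-02, -3.05427466e-05]), 'position': array([0.44544291, 0.05678212, 0.02576943]), 'ee_rot': array([2.68192442e-05, 9.99948061e-01, 1.01365347e-02, 1.06067833e-03]), 'wrist_force': array([-0.02042477, -0.5932354 , -0.88847435]), 'torque': array([ 0.01781627, -0.02987277,  0.02282075]), 'grasp_force': 62.03513368964195, 'width': 0.4129625414723741}
```

```bash
python3 -m creep '[[0,0,-1,0,0,0,25],[0,0,-1,0,0,0,25],[0,0,0,0,0,0,25]]'; python3 -m creep '[[0,0,-1,0,0,0,25],[0,0,0,0,0,0,25]]'
```

```text
time_s: 5.23
position: [0.4452, 0.0567, 0.0236]
ee_rot: [-0.0, 1.0, 0.01, 0.001]
wrist_force: [-1.2, 0.1, 3.1]
width: 0.405
grasp_force: 62.4
time_s: 5.4
position: [0.4452, 0.0566, 0.0236]
ee_rot: [-0.0, 1.0, 0.01, 0.0]
wrist_force: [-5.5, -0.1, 12.7]
width: 0.406
grasp_force: 63.7
```

```bash
python3 -m creep '[[0,0,0,0,0,0,75],[0,0,0,0,0,0,75],[0,0,0,0,0,0,75],[0,0,0,0,0,0,80],[0,0,25,0,0,0,80],[0,0,35,0,0,0,80],[0,0,20,0,0,6.9,80],[0,0,20,0,0,6.9,80],[0,0,10,0,0,6.9,80],[0,0,0,0,0,6.9,80],[0,0,0,0,0,6.9,80],[0,0,0,0,0,6.9,80],[0,0,0,0,0,6.9,80],[0,0,0,0,0,6.9,80],[0,0,0,0,0,6.9,80],[0,0,0,0,0,6.9,80]]'; python3 -m creep '[[0,0,0,0,0,6.9,80],[0,0,0,0,0,6.9,80],[0,0,0,0,0,6.9,80],[0,0,0,0,0,0,80]]'
python3 - <<'E'
from h import *
d=get("wrist"); save(d,"w2.png"); P=pts(d); z=P[...,2]
o=r.observe(); q=o["ee_rot"];print(o["time_s"],o["position"],q,o["width"],np.degrees(2*np.arctan2(q[2],q[1]))-90)
m=(z>.046)&(z<.058)&(d["range_z"]>0)
n,l,s,c=cv2.connectedComponentsWithStats(m.astype(np.uint8))
for i in range(1,n):
    if s[i,4]>800: print(s[i],rect(P,l==i))
E
```

```text
time_s: 6.73
position: [0.4441, 0.0566, 0.1314]
ee_rot: [-0.0, 0.817, 0.577, -0.0]
wrist_force: [1.0, -0.5, 0.4]
width: 0.937
grasp_force: 0.0
time_s: 7.07
position: [0.4441, 0.0566, 0.1314]
ee_rot: [-0.0, 0.701, 0.713, -0.0]
wrist_force: [0.7, -0.0, 0.1]
width: 0.941
grasp_force: 0.0
7.1167 [0.44416522 0.05657866 0.13146548] [-2.14634732e-04  7.02830900e-01  7.11356900e-01 -2.00481797e-04] 0.9383093965118333 0.6908529271279349
[ 262  216  104   65 6469] (array([443.2,  57. ]), array([56.1, 36.3]), 1.0, 6469, np.float64(0.0524))
[ 547  261   75   57 1003] (array([590. ,  43.8]), array([43. , 22.4]), 42.1, 1003, np.float64(0.0522))
```

```bash
python3 -m creep '[[0,0,-35,0,0,0,80],[-1,0,-35,0,0,0,80],[0,0,-30,0,0,0,80],[0,0,-14,0,0,0.4,80],[0,0,-5,0,0,0,80],[0,0,0,0,0,0,40],[0,0,0,0,0,0,40],[0,0,0,0,0,0,40],[0,0,0,0,0,0,40],[0,0,0,0,0,0,40]]'
```

```text
time_s: 7.95
position: [0.4445, 0.0566, 0.0139]
ee_rot: [0.001, 0.7, 0.715, 0.001]
wrist_force: [-0.4, -0.2, -0.8]
width: 0.647
grasp_force: 64.1
```

```bash
python3 -m creep '[[0,0,10,0,0,0,40],[0,0,25,0,0,0,40],[0,0,35,0,0,0,40],[0,0,38,0,0,0,40],[10,13,33,0,0,0,40],[15,20,30,0,0,0,40],[18,25,20,0,0,0,40],[18,25,13,0,0,0,40],[18,25,0,0,0,0,40],[12,16,0,0,0,0,40],[5,6,0,0,0,0,40],[0,0,0,0,0,0,40],[0,0,0,0,0,0,40]]'
python3 - <<'E'
from h import *
d=get("wrist"); save(d,"w3.png"); P=pts(d); z=P[...,2]; np.savez("w3.npz",**d)
o=r.observe(); q=o["ee_rot"];print(o["time_s"],o["position"],q,o["width"],o["wrist_force"],np.degrees(2*np.arctan2(q[2],q[1]))-90)
ok=(d["range_z"]>0)&(P[...,0]>.56)
m=(z>.158)&(z<.17)&ok
n,l,s,c=cv2.connectedComponentsWithStats(m.astype(np.uint8))
for i in range(1,n):
    if s[i,4]>100: print(s[i],rect(P,l==i))
m=(z>.105)&(z<.115)&ok; print(rect(P,m))
E
```

```text
time_s: 9.03
position: [0.5386, 0.1861, 0.2166]
ee_rot: [-0.0, 0.699, 0.715, -0.001]
wrist_force: [-0.2, -1.4, -1.0]
width: 0.647
grasp_force: 64.3
9.0833 [0.53835288 0.18571343 0.21645675] [-2.68940472e-04  6.99541891e-01  7.14590922e-01 -9.40674806e-04] 0.6488723224636588 [-1.11018574  0.0029752  -1.2209808 ] 1.2194235480634177
[ 391  217  132   12 1409] (array([605.9, 209.6]), array([62.1,  4.7]), 1.3, 1409, np.float64(0.1637))
[421 305  89  13 930] (array([615.7, 163. ]), array([44.6,  4.7]), 1.0, 930, np.float64(0.1634))
(array([606.7, 174.5]), array([285.7, 103.9]), 80.7, 9663, np.float64(0.11))
```

View pics/w3.png

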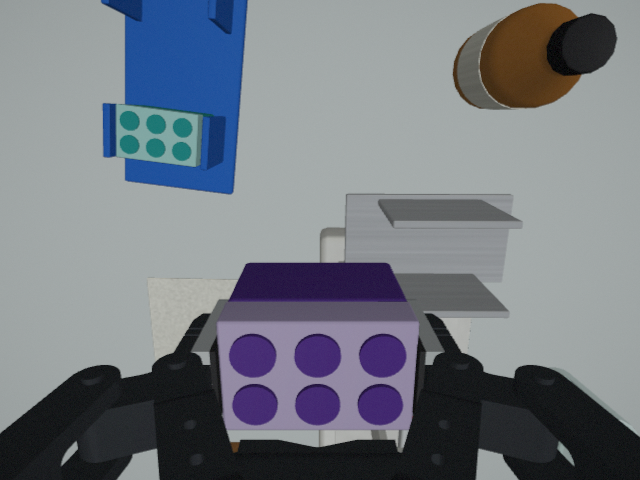

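The wrist picture shows the carrier held upright (lid about (318,375)). The fences, at (450,212) and (455,290), are clear ahead of it.

```bash
python3 - <<'E'
from h import *
d=np.load("w3.npz"); P=pts(d); z=P[...,2]
b=box(215,318,422,435)&(d["range_z"]>0); print(np.median(z[b]))
m=b&(abs(z-np.median(z[b]))<.003); print(rect(P,m))
E
```

```text
0.25528110078262356
(array([539.9, 186.5]), array([58.2, 37.2]), 1.2, 22294, np.float64(0.2553))
```

```bash
python3 -m creep '[[15,0,0,0,0,0,40],[24,0,0,0,0,0,40],[19,0,0,0,0,0,40],[8.5,0,0,0,0,0,40],[0,0,-15,0,0,0,40],[0,0,-18,0,0,0,40],[0,0,0,0,0,0,40],[0,0,0,0,0,0,40]]'
python3 - <<'E'
from h import *
d=get("wrist"); save(d,"w4.png"); P=pts(d); z=P[...,2]; np.savez("w4.npz",**d)
o=r.observe(); q=o["ee_rot"];print(o["time_s"],o["position"],o["wrist_force"],np.degrees(2*np.arctan2(q[2],q[1]))-90)
ok=(d["range_z"]>0)
m=(z>.158)&(z<.17)&ok
n,l,s,c=cv2.connectedComponentsWithStats(m.astype(np.uint8))
for i in range(1,n):
    if s[i,4]>100: print(s[i],rect(P,l==i))
b=box(215,318,422,435)&ok; m=b&(abs(z-np.median(z[b]))<.003); print(rect(P,m))
E
```

```text
time_s: 9.75
position: [0.6038, 0.1855, 0.1821]
ee_rot: [-0.001, 0.7, 0.714, -0.002]
wrist_force: [0.5, -0.4, -0.6]
width: 0.648
grasp_force: 64.3
9.8 [0.60493287 0.18591783 0.18355032] [ 0.31640398  0.00347929 -2.26971769] 1.196557566427586
[ 244  232  156   15 2014] (array([605.9, 209.5]), array([61.8,  4.9]), 0.8, 2014, np.float64(0.1635))
(array([605.1, 186. ]), array([58.1, 37.3]), 0.8, 22329, np.float64(0.2207))
```

```bash
python3 -m creep '[[1,0,-12,0,0,0,40],[0,0,-18,0,0,0,40],[0,0,-16,0,0,0,40],[0,0,-10,0,0,0,40],[0,0,-6,0,0,0,40],[0,-0.2,-7,0,0,0,40],[0,-0.8,-7,0,0,0,40],[0,-0.8,-6,0,0,0,40],[0,-0.8,-4,0,0,0,40],[0,0,0,0,0,0,40]]'
python3 - <<'E'
from h import *
d=get("wrist"); P=pts(d); z=P[...,2]; np.savez("w5.npz",**d)
o=r.observe(); q=o["ee_rot"];print(o["time_s"],o["position"],o["wrist_force"],np.degrees(2*np.arctan2(q[2],q[1]))-90)
ok=(d["range_z"]>0)
m=(z>.115)&(z<.17)&ok&box(200,180,450,300)
n,l,s,c=cv2.connectedComponentsWithStats(m.astype(np.uint8))
for i in range(1,n):
    if s[i,4]>100: print(s[i],rect(P,l==i))
b=box(215,318,422,435)&ok; m=b&(abs(z-np.median(z[b]))<.003); print(rect(P,m))
E
```

```text
time_s: 10.63
position: [0.6067, 0.1837, 0.097]
ee_rot: [-0.0, 0.699, 0.715, -0.0]
wrist_force: [0.0, 0.5, -1.1]
width: 0.65
grasp_force: 64.5
10.6833 [0.60676584 0.18376157 0.09748122] [-1.37008456  0.18091357 -1.43595398] 1.2252801301724503
[ 200  269  228   31 6296] (array([605.9, 209.3]), array([61.7,  1.8]), 0.9, 6296, np.float64(0.1274))
(array([608. , 182.7]), array([57.8, 39.9]), 1.1, 22327, np.float64(0.1357))
```

```bash
python3 -m creep '[[0,0,-2,0,0,0,40],[0,0,-2,0,0,0,40],[0,0,0,0,0,0,40]]'; python3 - <<'E'
from h import *
d=np.load("w5.npz"); P=pts(d); z=P[...,2]
m=(z>.09)&(z<.17)&(d["range_z"]>0)&box(200,180,450,305); print(np.percentile(z[m],[2,50,98,99.8]))
d=get("wrist"); P=pts(d); z=P[...,2]; ok=d["range_z"]>0; np.savez("w6.npz",**d)
m=(z>.09)&(z<.17)&ok&box(200,180,450,305); print(np.percentile(z[m],[2,50,98,99.8]), np.median(P[m],0))
b=box(215,318,422,435)&ok; print(np.median(z[b])); save(d,"w6.png"); print(r.observe()["wrist_force"])
E
```

```text
time_s: 10.93
position: [0.6071, 0.1839, 0.0938]
ee_rot: [0.0, 0.699, 0.715, 0.0]
wrist_force: [0.0, -0.3, 0.2]
width: 0.647
grasp_force: 64.5
[0.09177314 0.12170334 0.13901123 0.13978382]
[0.0914516  0.11810508 0.13482651 0.13589726] [0.60588927 0.20873668 0.11810508]
0.1324754811730641
[0.39663967 0.22782617 0.04888192]
```

View pics/w6.png

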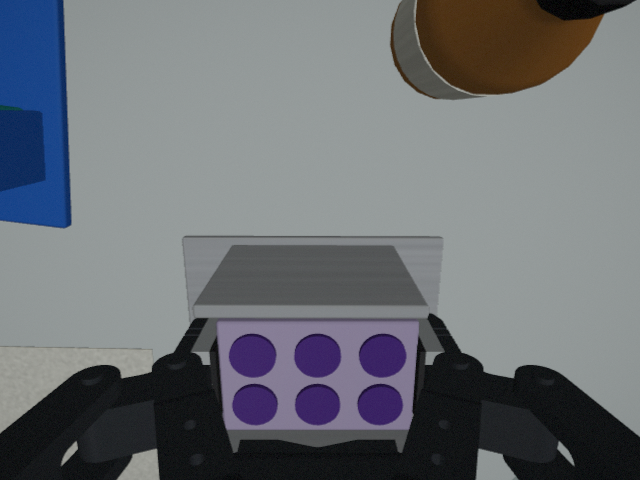

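Carrier sits between the fences, which stand 4 mm above its lid (lid about (317,370)), so it rests on the deck. I'll go down to the stop.

```bash
python3 -m creep '[[0,0,-1.5,0,0,0,40],[0,0,-1,0,0,0,40],[0,0,0,0,0,0,40]]'; python3 -m creep '[[0,0,-0.7,0,0,0,40],[0,0,0,0,0,0,40]]'
```

```text
time_s: 11.23
position: [0.6073, 0.184, 0.092]
ee_rot: [0.0, 0.699, 0.715, 0.0]
wrist_force: [-0.6, -0.3, 2.9]
width: 0.645
grasp_force: 64.8
time_s: 11.4
position: [0.6073, 0.184, 0.0919]
ee_rot: [0.0, 0.699, 0.715, 0.0]
wrist_force: [-2.8, -1.2, 6.6]
width: 0.645
grasp_force: 65.3
```

```bash
python3 -m creep '[[0,0,0,0,0,0,65],[0,0,0,0,0,0,75],[0,0,0,0,0,0,80],[0,0,0,0,0,0,80],[0,0,8,0,0,0,80],[0,0,25,0,0,0,80],[0,0,35,0,0,0,70],[0,0,35,0,0,0,60],[-30,0,7,0,0,0,50],[-38,-8,0,0,0,0,40],[-35,-20,0,0,0,0,36],[-20,-35,0,0,0,0,36],[-8,-40,0,0,0,0,36],[-4,-41,0,0,0,0,36],[-4,-41,0,0,0,0,36],[-4,-41,0,0,0,0,36],[-4,-41,-5,0,0,0,36],[-3,-40,-10,0,0,0,36],[-3,-40,-10,0,0,0,36],[-2,-38,-12,0,0,0,36]]'
python3 -m creep '[[0,-19,-13,0,0,0,36],[0,0,0,0,0,0,36],[0,0,0,0,0,0,36]]'
python3 - <<'E'
from h import *
d=get("wrist"); P=pts(d); z=P[...,2]; np.savez("w7.npz",**d); save(d,"w7.png")
o=r.observe(); q=o["ee_rot"];print(o["time_s"],o["position"],o["width"],np.degrees(2*np.arctan2(q[2],q[1]))-90)
m=(d["range_z"]>0)&(z>.055)&(z<.085)&(P[...,0]<.49)&(P[...,0]>.42)
n,l,s,c=cv2.connectedComponentsWithStats(m.astype(np.uint8))
for i in range(1,n):
    if s[i,4]>150:
        k=(l==i)&(z>z[l==i].max()-.004); print(s[i],rect(P,l==i),rect(P,k)[:2],P[k].mean(0).round(4))
d=get("top"); P=pts(d); z=P[...,2]; ok=d["range_z"]>0
b=box(210,185,252,255)&ok; m=b&(P[...,0]>.57)&(P[...,0]<.64); print("cradle z", np.percentile(z[m&(z>.07)],[5,50,90]))
m=b&(P[...,0]>.575)&(P[...,0]<.64); hs=np.histogram(z[m],bins=np.arange(.07,.15,.004)); print(hs[0])
b=box(345,185,415,255)&ok; print("pan z",np.median(z[b]))
E
```

```text
time_s: 13.07
position: [0.452, -0.2036, 0.1647]
ee_rot: [0.001, 0.7, 0.714, 0.0]
wrist_force: [1.8, -0.1, -0.7]
width: 0.422
grasp_force: 0.0
time_s: 13.32
position: [0.4512, -0.2204, 0.1501]
ee_rot: [-0.001, 0.7, 0.714, 0.0]
wrist_force: [1.9, 1.0, -0.5]
width: 0.42
grasp_force: 0.0
13.3667 [ 0.45176878 -0.21972265  0.15074682] 0.41827438687217205 1.180086715330873
[ 300    0   44   37 1221] (array([ 452.2, -101.6]), array([21.7, 16.6]), 0.8, 1221, np.float64(0.0565)) (array([ 452.2, -100.2]), array([9.5, 7.7])) [ 0.4522 -0.0999  0.07  ]
[328 126  19  20 292] (array([ 461.4, -158.3]), array([9.4, 9.5]), 47.0, 292, np.float64(0.067)) (array([ 461.4, -158.5]), array([9.4, 9.4])) [ 0.4614 -0.1583  0.067 ]
[ 291  219   52   51 2061] (array([ 452.1, -220.1]), array([29.4, 29.1]), 53.3, 2061, np.float64(0.061)) (array([ 451.9, -220.2]), array([9.1, 9.5])) [ 0.452  -0.22    0.0748]
[ 304  319   45   45 1516] (array([ 459. , -283.4]), array([27.3, 27.5]), 7.1, 1516, np.float64(0.0601)) (array([ 458.5, -283.7]), array([10. ,  9.2])) [ 0.4587 -0.283   0.0737]
[ 291  407   37   40 1072] (array([ 449.2, -344.9]), array([23.9, 22.7]), 0.6, 1072, np.float64(0.0591)) (array([ 449.6, -344.9]), array([8. , 9.9])) [ 0.4493 -0.3447  0.0725]
cradle z [0.07941789 0.12901967 0.13354538]
[  0  13  61  16   4  14  26  10  14  32  21  10  45  34 223 333  73   2
   0]
pan z 0.13743257829217015
```

```bash
python3 -m creep '[[0,0,-30,0,0,0,36],[0,0,-30,0,0,0,36],[0,0,-18,0,0,0,36],[0,0,-8.5,0,0,0,36],[0,0,0,0,0,0,4],[0,0,0,0,0,0,4],[0,0,0,0,0,0,4],[0,0,0,0,0,0,4],[0,0,0,0,0,0,4]]'
```

```text
time_s: 14.17
position: [0.453, -0.2206, 0.0655]
ee_rot: [0.001, 0.699, 0.715, 0.0]
wrist_force: [-0.3, 0.9, -1.1]
width: 0.065
grasp_force: 58.6
```

```bash
python3 -m creep '[[0,0,8,0,0,0,4],[0,0,12,0,0,0,4],[0,0,0,0,0,0,4]]'; python3 - <<'E'
from h import *
d=get("wrist"); save(d,"w8.png"); o=r.observe(); print(o["position"],o["width"],o["grasp_force"])
E
```

```text
time_s: 14.42
position: [0.454, -0.2215, 0.0874]
ee_rot: [0.003, 0.699, 0.715, 0.001]
wrist_force: [0.4, -0.1, -1.5]
width: 0.075
grasp_force: 58.6
[ 0.45368973 -0.22125894  0.08658295] 0.07304329282181982 58.644391293637455
```

View pics/w8.png

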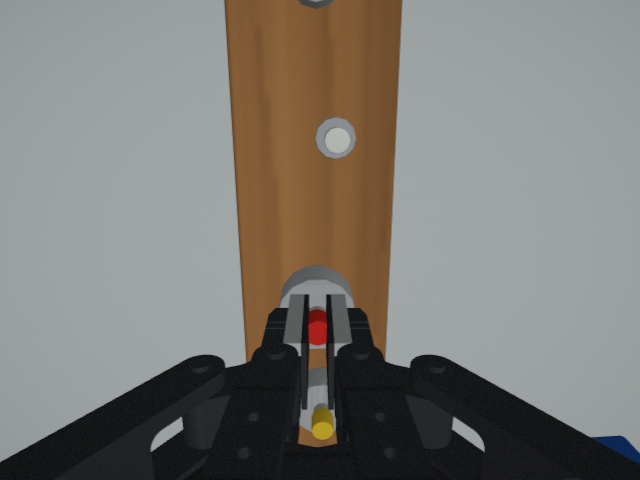

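Knob held between the pads at (317,327), with the disc level beneath it. I'll carry it to the pan.

```bash
python3 -m creep '[[0,0,25,0,0,0,4],[0,0,35,0,0,0,4],[8,7,30,0,0,0,4],[18,14,10,0,0,0,4],[28,22,0,0,0,0,4],[32,25,0,0,0,0,4],[32,25,0,0,0,0,4],[24,19,0,0,0,0,4],[12,10,0,0,0,0,4],[4,3,0,0,0,0,4],[0,0,-10,0,0,0,4],[0,0,-8,0,0,0,4],[0,0,-4,0,0,0,4],[0,0,0,0,0,0,4]]'
python3 - <<'E'
from h import *
d=get("wrist"); np.savez("w9.npz",**d); P=pts(d); z=P[...,2]; ok=d["range_z"]>0
o=r.observe(); print(o["position"],o["time_s"])
m=ok&(P[...,0]>.555)&(P[...,0]<.665)&(P[...,1]>-.165)&(P[...,1]<-.06)&(z>.12); print(np.histogram(z[m],bins=np.arange(.12,.2,.003)))
h=cv2.cvtColor(d["color"],cv2.COLOR_RGB2HSV); k=ok&((h[...,0]<6)|(h[...,0]>174))&(h[...,1]>150)&(z<.25)&(z>.14)&(P[...,1]<-.05); print(k.sum(),P[k].mean(0),z[k].max())
E
```

```text
time_s: 15.63
position: [0.6071, -0.0958, 0.1594]
ee_rot: [-0.002, 0.7, 0.714, -0.001]
wrist_force: [-1.1, 0.1, -1.4]
width: 0.077
grasp_force: 58.8
[ 0.6078588  -0.09582568  0.16036974] 15.6833
(array([    0,     0,     0,     0,     0, 10167, 22765,   163,   174,
         198,   192,  1144,   196,    72,   149,   309,   710,   302,
         355,   399,   431,   405,   426,   337,   314,  1069]), array([0.12 , 0.123, 0.126, 0.129, 0.132, 0.135, 0.138, 0.141, 0.144,
       0.147, 0.15 , 0.153, 0.156, 0.159, 0.162, 0.165, 0.168, 0.171,
       0.174, 0.177, 0.18 , 0.183, 0.186, 0.189, 0.192, 0.195, 0.198]))
622 [ 0.60815656 -0.09499514  0.16808797] 0.1794222619199678
```

```bash
python3 -m creep '[[0,0,-1.5,0,0,0,4],[0,0,0,0,0,0,4],[0,0,0,0,0,0,16],[0,0,0,0,0,0,30],[0,0,0,0,0,0,36],[0,0,10,0,0,0,36],[0,0,25,0,0,0,36],[-15,-10,25,0,0,0,36],[-30,-15,0,0,0,0,36],[-35,-20,0,0,0,0,36],[-30,-25,0,0,0,0,36],[-20,-30,0,0,0,0,36],[-10,-35,0,0,0,0,36],[-5,-20,-10,0,0,0,36],[0,-5,-10,0,0,0,36],[0,0,0,0,0,0,36]]'
python3 - <<'E'
from h import *
d=get("top"); np.savez("top2.npz",**d); P=pts(d); z=P[...,2]; ok=d["range_z"]>0
o=r.observe(); print(o["position"],o["time_s"])
b=box(345,185,415,255)&ok&(P[...,1]<-.125)&(P[...,1]>-.165)&(P[...,0]>.57)&(P[...,0]<.65); print("pan z",np.median(z[b]),b.sum(),z[b].std())
b=box(210,185,252,255)&ok&(P[...,0]>.575)&(P[...,0]<.64)&(P[...,1]>.165)&(P[...,1]<.205); print("lid z",np.median(z[b]))
b=box(345,185,415,255)&ok&(z>.12)&(P[...,0]>.58)&(P[...,0]<.64)&(P[...,1]>-.12); print(np.percentile(z[b],[50,95,99.5]))
E
```

```text
time_s: 17.02
position: [0.4638, -0.2555, 0.1993]
ee_rot: [-0.001, 0.7, 0.714, -0.0]
wrist_force: [-0.3, 0.3, -0.2]
width: 0.425
grasp_force: 0.0
[ 0.46423714 -0.25447956  0.19971625] 17.0667
pan z 0.11792737425562616 745 0.0020856847102715334
lid z 0.1495170041410776
[0.1291235  0.14665958 0.15017439]
```

```bash
python3 -m creep '[[-2,20,0,0,0,0,36],[-2,36,0,0,0,0,36],[-3,40,-10,0,0,0,36],[-3,36,-20,0,0,0,36],[-2,18,-15,0,0,0,36],[0,4.5,-5,0,0,0,36],[0,0,0,0,0,0,36],[0,0,0,0,0,0,36]]'
python3 - <<'E'
from h import *
d=get("top"); P=pts(d); z=P[...,2]; ok=d["range_z"]>0
b=box(345,185,415,255)&ok&(P[...,1]<-.125)&(P[...,1]>-.165)&(P[...,0]>.57)&(P[...,0]<.65); print("pan z",np.median(z[b]))
b=box(210,185,252,255)&ok&(P[...,0]>.575)&(P[...,0]<.64)&(P[...,1]>.165)&(P[...,1]<.205); print("lid z",np.median(z[b]))
d=get("wrist"); P=pts(d); z=P[...,2]; save(d,"w10.png")
o=r.observe(); print(o["time_s"],o["position"],o["width"])
m=(d["range_z"]>0)&(z>.055)&(z<.085)&(P[...,0]<.49)&(P[...,0]>.42)
n,l,s,c=cv2.connectedComponentsWithStats(m.astype(np.uint8))
for i in range(1,n):
    if s[i,4]>150:
        k=(l==i)&(z>z[l==i].max()-.004); print(s[i],rect(P,l==i),P[k].mean(0).round(4))
E
```

```text
time_s: 17.73
position: [0.4537, -0.1002, 0.1513]
ee_rot: [0.001, 0.699, 0.715, 0.0]
wrist_force: [0.1, -0.3, 0.7]
width: 0.423
grasp_force: 0.0
pan z 0.11761450278756092
lid z 0.14972198774868462
17.8333 [ 0.45443481 -0.10149582  0.1521059 ] 0.4239055998032795
[294 221  36  35 944] (array([452.2, -98.6]), array([20.6, 21.1]), 74.3, 944, np.float64(0.0564)) [ 0.4522 -0.0986  0.0698]
[317 323  16  23 297] (array([ 461.4, -157.8]), array([9.4, 9.8]), 14.4, 297, np.float64(0.0663)) [ 0.4614 -0.1576  0.0667]
```

```bash
python3 -m creep '[[-1,1.5,-30,0,0,0,36],[0,0,-32,0,0,0,36],[0,0,-20,0,0,0,36],[0,0,-9.5,0,0,0,36],[0,0,0,0,0,0,4],[0,0,0,0,0,0,4],[0,0,0,0,0,0,4],[0,0,0,0,0,0,4],[0,0,0,0,0,0,4]]'
```

```text
time_s: 18.58
position: [0.4533, -0.0996, 0.0606]
ee_rot: [0.001, 0.699, 0.715, 0.001]
wrist_force: [0.7, -0.4, -0.9]
width: 0.069
grasp_force: 58.6
```

```bash
python3 -m creep '[[0,0,10,0,0,0,4],[0,0,25,0,0,0,4],[0,0,35,0,0,0,4],[8,-2,33,0,0,0,4],[22,-6,15,0,0,0,4],[32,-8,0,0,0,0,4],[36,-10,0,0,0,0,4],[32,-8,0,0,0,0,4],[20,-5,0,0,0,0,4],[7,-2,0,0,0,0,4],[0,0,-10,0,0,0,4],[0,0,-16,0,0,0,4],[0,0,-8,0,0,0,4],[0,0,0,0,0,0,4]]'
python3 - <<'E'
from h import *
d=get("wrist"); np.savez("w11.npz",**d); save(d,"w11.png"); P=pts(d); z=P[...,2]; ok=d["range_z"]>0
o=r.observe(); print(o["position"],o["time_s"],o["width"])
m=ok&(P[...,0]>.555)&(P[...,0]<.665)&(P[...,1]>-.165)&(P[...,1]<-.06)&(z>.10); print(np.histogram(z[m],bins=np.arange(.10,.18,.003)))
E
```

```text
time_s: 19.75
position: [0.6052, -0.1387, 0.1397]
ee_rot: [-0.003, 0.699, 0.715, -0.002]
wrist_force: [0.5, 0.0, -1.2]
width: 0.072
grasp_force: 58.8
[ 0.60623917 -0.13907408  0.14110145] 19.8 0.07248528830107763
(array([    0,     0,     0,     0,     0, 21998, 36447,    51,   126,
         196,   314,  4731,   151,   100,   172,   629,  1098,   298,
         351,   395,   440,   393,   432,   347,   308,  1070]), array([0.1  , 0.103, 0.106, 0.109, 0.112, 0.115, 0.118, 0.121, 0.124,
       0.127, 0.13 , 0.133, 0.136, 0.139, 0.142, 0.145, 0.148, 0.151,
       0.154, 0.157, 0.16 , 0.163, 0.166, 0.169, 0.172, 0.175, 0.178]))
```

View pics/w11.png

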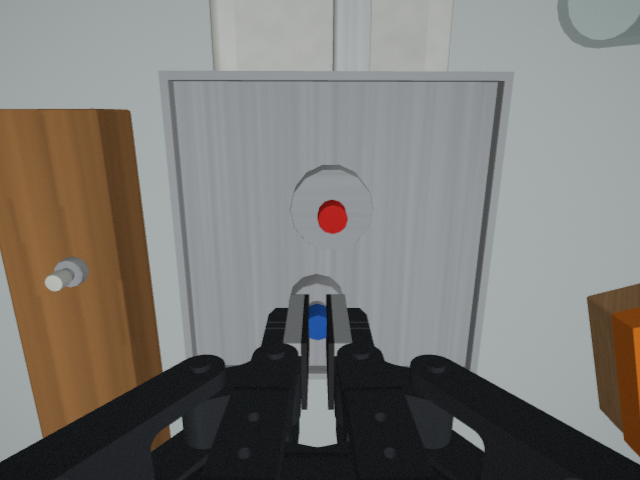

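Wrist picture: red weight upright on the pan at (332,215), blue held above the pan floor at (317,322). I'll lower it with the pan almost to level, then release.

```bash
python3 -m creep '[[0,0,-5,0,0,0,4],[0,0,-4,0,0,0,4],[0,0,-4,0,0,0,4],[0,0,-3,0,0,0,4],[0,0,0,0,0,0,4],[0,0,0,0,0,0,4],[0,0,0,0,0,0,4],[0,0,0,0,0,0,16],[0,0,0,0,0,0,30],[0,0,0,0,0,0,36],[0,0,0,0,0,0,36],[0,0,8,0,0,0,36],[0,0,25,0,0,0,36],[0,0,30,0,0,0,36],[-20,-10,20,0,0,0,36],[-35,-15,0,0,0,0,36],[-35,-20,0,0,0,0,36],[-35,-15,0,0,0,0,36],[-20,-10,0,0,0,0,36],[0,0,0,0,0,0,36]]'
python3 -m creep '[[0,0,0,0,0,0,36],[0,0,0,0,0,0,36],[0,0,0,0,0,0,36],[0,0,0,0,0,0,36],[0,0,0,0,0,0,36],[0,0,0,0,0,0,36]]'
python3 - <<'E'
from h import *
d=get("top"); P=pts(d); z=P[...,2]; ok=d["range_z"]>0
b=box(345,185,415,255)&ok&(P[...,0]>.56)&(P[...,0]<.59)&(P[...,1]>-.16)&(P[...,1]<-.07); print("pan z",np.median(z[b]))
b=box(210,185,252,255)&ok&(P[...,0]>.575)&(P[...,0]<.64)&(P[...,1]>.165)&(P[...,1]<.205); print("lid z",np.median(z[b]))
d=get("scene"); c=d["color"][160:340,200:480]; cv2.imwrite("pics/s2.png",cv2.resize(cv2.cvtColor(c,cv2.COLOR_RGB2BGR),None,fx=2.8,fy=2.8))
print(r.observe()["position"],r.observe()["time_s"])
E
```

```text
time_s: 21.47
position: [0.4605, -0.2114, 0.2105]
ee_rot: [-0.0, 0.701, 0.714, -0.001]
wrist_force: [1.0, -0.3, 0.5]
width: 0.42
grasp_force: 0.0
time_s: 21.97
position: [0.4645, -0.2096, 0.2099]
ee_rot: [-0.0, 0.699, 0.715, -0.0]
wrist_force: [-0.2, 0.2, 1.2]
width: 0.423
grasp_force: 0.0
pan z 0.1056050194753152
lid z 0.16168343694816545
[ 0.46424486 -0.20974792  0.20993697] 22.0667
```

View pics/s2.png

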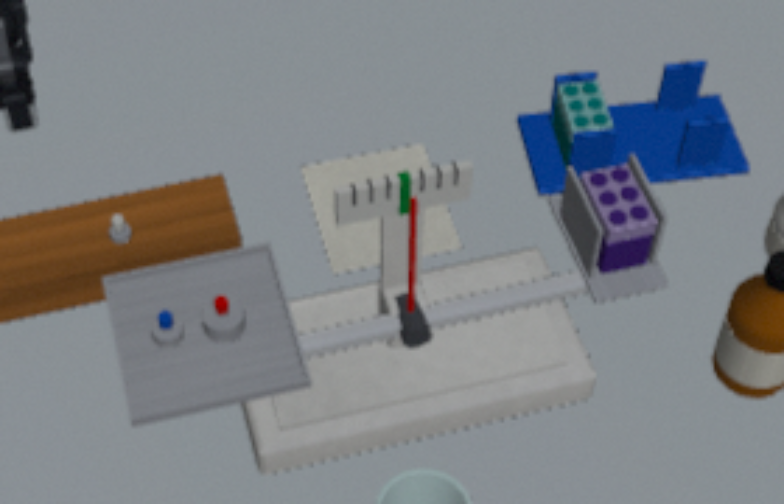

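The scene crop shows blue and red upright on the pan at (166,325) and (222,310). The carrier is between the fences at (615,215), and the pointer tip at (414,198) is close to the green band. I'll measure the tilt against the initial level images.

```bash
python3 - <<'E'
from h import *
def panz(d):
    P=pts(d); z=P[...,2]; ok=d["range_z"]>0
    b=box(345,185,415,255)&ok&(P[...,0]>.56)&(P[...,0]<.59)&(P[...,1]>-.16)&(P[...,1]<-.07); 
    c=box(210,185,252,255)&ok&(P[...,0]>.55)&(P[...,0]<.65)&(z>.14)
    f=c&((P[...,1]>.207)|(P[...,1]<.166)); return z[b].mean(), np.percentile(z[f],90)
def ptr(d):
    c=d["color"]; h=cv2.cvtColor(c,cv2.COLOR_RGB2HSV); b=box(335,200,375,275)
    red=b&((h[...,0]<8)|(h[...,0]>172))&(h[...,1]>130); g=b&(h[...,0]>50)&(h[...,0]<75)&(h[...,1]>130)
    v,u=np.nonzero(red); p=np.polyfit(v,u,1); gv,gu=np.nonzero(g)
    return v.min(),np.polyval(p,v.min()).round(2),p.round(3),gu.mean().round(2),gv.mean().round(2)
print(panz(np.load("top.npz")),panz(get("top"))); print(ptr(np.load("scene.npz")),ptr(get("scene")),r.observe()["time_s"])
E
```

```text
(np.float64(0.10818460274581934), np.float64(0.16519063628187197)) (np.float64(0.10580782764402097), np.float64(0.16761753315131883))
(np.int64(230), np.float64(348.37), array([-5.30000e-02,  3.60545e+02]), np.float64(344.0), np.float64(228.5)) (np.int64(231), np.float64(347.27), array([-3.00000e-02,  3.54279e+02]), np.float64(344.0), np.float64(228.5)) 22.1667
```

The beam sits at about -0.016 rad, inside the ±0.027 band, and the four height and pointer readings agree. I'm handing it in.

```bash
python3 -c "
from cell import ticket
print(ticket.hand_in())"
```

```text
the job is handed in; nothing more can be done
None
```

I handed the job in at about 22 s of the 72 s allowed, and no verdict came back: the purple carrier stands between the fences, the 100 g and 40 g weights level the beam at about -0.016 rad (the band is ±0.027), and the other three weights were left on their stand.

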